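Pack the press service caddy

TASK

Pack the service caddy: stand the black-capped amber bottle in the yellow-ringed well, the red-lidded grease tin in the red-ringed well and the green-lidded talc pot in the green-ringed well, each upright and right down on the floor of its well. The glue stick that somebody left in the yellow-ringed well does not belong there; stand it upright and wholly on the round cork mat. Leave the blue-lidded pot standing where it is.

Things in the scene. Friction and masses are not known exactly. Their poses are not given: they have to be found in the camera images.
- caddy: Fixed low grey tray with a steel grip at each end, 112 (its x) x 316 (its y) x 24 mm high; with the grips it is 352 mm long. Origin at the centre of its underside, on the worktop. Its floor is 5 mm thick and holds three black square inserts in a row along its y axis, at y = -100, 0 and +100 mm, in any order. It may be turned a little about the vertical.
- well_yellow: Black square insert in the caddy, 96 x 96 x 18 mm, with a yellow ring round a round well 56 mm in diameter and 12 mm deep: the place of the amber bottle. Origin at the centre of the insert's underside, 5 mm above the worktop, on the axis of the well; the floor of the well lies 6 mm above the origin (11 mm above the worktop), the mouth 18 mm above the origin; z up, x and y parallel to the caddy's.
- well_red: Same insert with a red ring round a well 69 mm in diameter and 12 mm deep: the place of the red-lidded grease tin. Origin, floor (6 mm above the origin) and mouth (18 mm above it) as for the yellow one.
- well_green: Same insert with a green ring round a well 80 mm in diameter and 12 mm deep: the place of the green-lidded talc pot. Origin, floor (6 mm above the origin) and mouth (18 mm above it) as for the yellow one.
- cork_mat: Fixed round cork mat, 100 mm in diameter, 4 mm thick, lying on the worktop to the left: the place of the glue stick. Origin at the centre of its underside. Beyond it to the left (about 0.1 m from the mat) stands a drawer chest with tall file boxes on it: keep the hand clear of them.
- amber_bottle: Loose round amber-brown bottle with a white paper band and a black cap, 42 mm in diameter (straight up to 56 mm above the foot, then a shoulder, cap 28 mm in diameter), 86 mm high, standing upright on the worktop. Origin at the centre of its underside, z up.
- grease_tin: Loose small round tin, white and clear with a red lid, 55 mm in diameter at the lid (34 to 50 mm above the foot), 52 mm below it, 50 mm high, standing upright on the worktop. Origin at the centre of its underside, z up.
- talc_pot: Loose white round pot with a green lid, 66 mm in diameter at the lid (62 to 78 mm above the foot), 62 mm below it, 78 mm high, standing upright on the worktop. Origin at the centre of its underside, z up.
- glue_stick: Loose slim round stick, white with green bands and a green top, 29 mm in diameter, 102 mm high, standing upright in the well with the yellow ring at the start. Origin at the centre of its underside, z up.
- blue_pot: Look-alike to leave alone: white round pot with a blue lid, the same size as the talc pot (66 mm in diameter, 78 mm high), standing loose on the worktop among the things to gather. Origin at the centre of its underside, z up.
Not all that is in view belongs to the job. There is more than one size of the grease_tin; the one meant has the size given above.

How it is judged (in metres and radians):
At the end, for the whole second after the job is handed in: Bottle, tin and pot stand in the yellow, red and green wells: within 12 mm of the well's axis, within 4 mm of its floor, upright to 0.1 rad. The glue stick stands upright within 38 mm of the mat's centre. All four are released and still. The blue-lidded pot stands within 15 mm of its start (horizontal distance between amber_bottle and well_yellow below 0.012 m and z of amber_bottle in the frame of well_yellow below 0.01 m and angle between each of amber_bottle, grease_tin, talc_pot, glue_stick, blue_pot's own z axis and vertical below 0.1 rad and linear speed of each of amber_bottle, grease_tin, talc_pot, glue_stick below 0.02 m/s and horizontal distance between grease_tin and well_red below 0.012 m and z of grease_tin in the frame of well_red below 0.01 m and horizontal distance between talc_pot and well_green below 0.012 m and z of talc_pot in the frame of well_green below 0.01 m and horizontal distance between glue_stick and cork_mat below 0.038 m and z of glue_stick in the frame of cork_mat between 0.001 and 0.01 m and distance of blue_pot from where it was at the start of the episode below 0.015 m); the robot touches nothing.
It fails at once if the blue-lidded look-alike pot is shoved more than 15 mm or tipped (distance of blue_pot from where it was at the start of the episode above 0.015 m or angle between blue_pot's own z axis and vertical above 0.2 rad).
It also fails if it takes over 83 s, if anything falls off the work surface, if the arm or the gripper's body presses on something with over 40 N, if the wrist force passes 120 N, or if a joint passes its speed limit or range.

ROBOT

A 6-joint arm with a two-finger parallel gripper is mounted at the origin on a cart in front of the work surface, level with it; the furniture and walls round the work are solid. World frame = base frame: x ahead of the robot, y to its left, z up, the work surface at z = 0. Lengths are in m, angles in degrees, forces in N, time in s.
With the tool pointing down it reaches from about 0.3 to 0.875 m from the base axis. Payload 4.2 kg.
Tool frame: the origin (TCP) lies midway between the tips of the shut fingers; the grasp point (between the pads) lies 19 mm behind it; z points along the fingers, y is the line along which they close (so a half turn about z gives the same grasp; the last joint's range is limited). The gripper opens to 85 mm and grips with 20 to 120 N. Pads are 22 mm wide; open, the fingers measure 114 mm over their backs; the gripper's body (76 mm by 85 mm) begins 54 mm behind the grasp point. The pads swing forward as they close: fully open they stand 13 mm farther back than shut.
Start: joints at [68.812, 18.312, 89.639, -0, 72.044, -1.146], TCP at [0.197, 0.54, 0.207] pointing down, gripper open.
Joint ranges: [-177.97, 177.97], [-48.28, 115.42], [12.27, 149.76], [-77.06, 257.06], [2.81, 150.46], [-146.56, 146.56]. Speed limits (degrees/s): [147.25, 147.25, 180, 180, 180, 180].

INTERFACE

Orientations are given as a 3x3 rotation matrix whose columns are the frame's x, y, z axes.
In Python, from station import arm gives the robot as it stands. The module is installed in compiled form; this text tells all that it offers.
- The arm moves only by the shell command python3 -m pendant 'ROWS' [FORCE]. ROWS is JSON, a list of rows, each an object of numbers: "x", "y", "z": the shift along the tool's x, y, z in mm; "spin": the turn about the tool's z in degrees; "hand": the closure, from -1 (fully open) to 1 (shut), so that 0 is half open. A call has 1 to 8 rows; each row is the pose to reach, as a shift and turn from the pose commanded when the call began, along the tool's axes at that moment; what a row does not reach only later rows make up. A row lasts 1/12 s, in which the tool goes at most 41.7 mm and 7.16 degrees, less where a joint would pass 70% of its speed; a pose out of reach is approached as far as the arm can. A call with a gripper value outside its range is refused whole. The fingers move at their own pace and stop on an object; FORCE is the grip in N (left out, the last holds). Time passes only in rows, so rows that repeat a pose let the fingers close. It gives the time, the measured TCP pose, the force, the opening and the grip force at its end, in the units of the state.
- arm.observe(): the state, without advancing time (a new reading comes with each control period).
- arm.capture(name): name is "scene" or "top"; returns a dict with "frame" (400x640x3 uint8, red, green, blue), "z_map" (400x640 float32, m along the optical axis (not along the pixel's ray), 0 where there is no reading), "vfov" (degrees; the focal length in pixels is half the picture's height over the tangent of half this angle, whatever the lens; pixels are square), "cx", "cy" (the principal point, pixels), "R" (3x3) and "t" (3): a world point X has camera coordinates R X + t. Camera axes: x right, y down, z forward; pixel columns grow to the right and rows downward; lengths in m; the calibration is good to about 2 mm. A picture is of the moment at which its call begins.
- arm.job_done(): hands the job in; it is judged then, once.
The state is a dict: "time_s": time; "q": joint angles; "qvel": joint speeds; "effort": joint torques, N m; "eef_pos": TCP position; "eef_rot": TCP orientation; "wrist_force": force on the tool from outside, world axes, zero at the start; "wrist_torque": the same for the moment, N m; "gripper_width": opening from 0.0 (shut) to 1.0 (fully open); "grasp_force": force on a finger pad.
Only numpy, scipy, OpenCV 4.12 (cv2) and the standard library are available. Lean on these libraries where they do the work, as an engineer would, in place of code of your own. Each camera call takes 0.05 s, during which the arm holds its last target. There are 200 camera calls.

## Working session

There is one attempt and no reset: what is moved stays moved. The work goes in short steps, Python scripts to look and compute and a shell command to move; the robot and the scene stay as the last step left them, time stands still between calls to the robot, and variables do not carry over. Pictures are saved under pics/ and viewed, at most 14 in all, crops included, and the job is handed in when it is done.

```bash
mkdir -p pics
cat > h.py <<'E'
import numpy as np,cv2
from station import arm
def cap(n):
    c=arm.capture(n); c['f']=200/np.tan(np.radians(c['vfov'])/2); return c
def save(c,p): cv2.imwrite(p,c['frame'][:,:,::-1])
def cloud(c):
    v,u=np.mgrid[:400,:640]; z=c['z_map']
    P=np.stack([(u-c['cx'])/c['f']*z,(v-c['cy'])/c['f']*z,z],-1)
    return (P-c['t'])@np.asarray(c['R'])   # R^T(p-t)
def ray(c,u,v,h):
    d=np.array([(u-c['cx'])/c['f'],(v-c['cy'])/c['f'],1])@np.asarray(c['R']); o=-np.asarray(c['R']).T@c['t']
    return o+d*(h-o[2])/d[2]
E
python3 - <<'E'
from h import *
for n in('scene','top'):
    c=cap(n);save(c,f'pics/{n}1.png');print(n,c['vfov'],c['cx'],c['cy'],-np.asarray(c['R']).T@c['t'],np.round(c['R'],2).tolist(),(c['z_map']>0).mean())
s=arm.observe();print(s['eef_pos'],s['eef_rot'],s['time_s'],s['gripper_width'])
E
```

```text
scene 43.709866519217165 315.72821547739835 197.6872327137982 [ 0.03521778 -0.87923951  0.88493105] [[0.88, -0.47, 0.01], [-0.29, -0.57, -0.77], [0.37, 0.67, -0.64]] 0.967171875
top 43.58181912803786 322.4049882343185 200.4426418710601 [0.26884901 0.02320847 1.7375711 ] [[-0.01, -1.0, 0.0], [-0.99, 0.01, -0.16], [0.16, -0.0, -0.99]] 0.99617578125
[0.1968986  0.5397471  0.20666546] [[-9.39431889e-01  3.42735141e-01 -5.90578792e-04]
 [ 3.42735647e-01  9.39430703e-01 -1.49337854e-03]
 [ 4.29745436e-05 -1.60533983e-03 -9.99998711e-01]] 0.1 1.004640110697561
```

View pics/scene1.png

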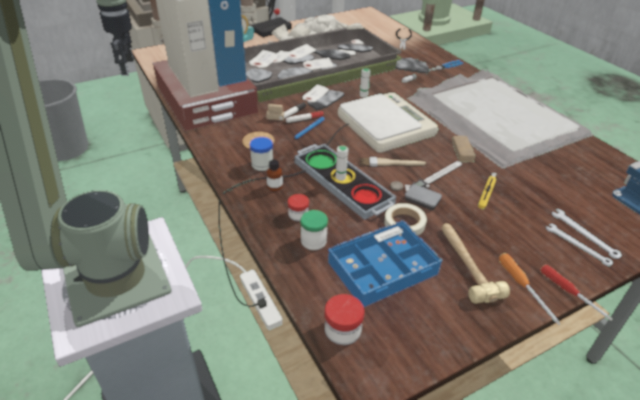

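View pics/top1.png

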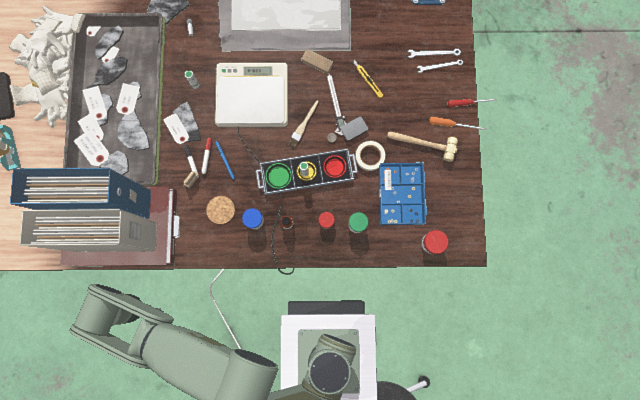

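The overview shows the caddy's wells as green, yellow (with the glue stick) and red, at top px (278,176), (307,171) and (335,167). The mat is at (221,209), blue pot (253,218), bottle (288,222), small tin (327,219) and talc pot (359,222). The larger red tin at (435,241) is a decoy.

```bash
cat > m.py <<'E'
from h import *
def blobs(c,hr,lo=(90,50),zr=(0,.2),mn=25,reg=None):
    hsv=cv2.cvtColor(c['frame'],cv2.COLOR_RGB2HSV); P=cloud(c)
    H=hsv[...,0].astype(int); hm=((H>=hr[0])&(H<=hr[1])) if hr[0]<=hr[1] else ((H>=hr[0])|(H<=hr[1]))
    m=hm&(hsv[...,1]>=lo[0])&(hsv[...,2]>=lo[1])&(P[...,2]>zr[0])&(P[...,2]<zr[1])&(P[...,0]>.25)
    n,l,s,ce=cv2.connectedComponentsWithStats(m.astype(np.uint8))
    out=[]
    for i in range(1,n):
        if s[i,4]>=mn:
            p=P[l==i]; h=np.percentile(p[:,2],80)
            out.append((s[i].tolist(),ce[i].round(1),h.round(4),np.median(p,0).round(4),ray(c,ce[i][0],ce[i][1],h).round(4)[:2],np.ptp(p,0).round(3)))
    return out
if __name__=='__main__':
    c=cap('top')
    for nm,hr in(('red',(172,8)),('green',(45,90)),('blue',(105,128)),('yel',(20,35)),('cork',(10,20))):
        print(nm)
        for b in blobs(c,hr,zr=(-.01,.15)):
            if 150<b[1][0]<460 and 140<b[1][1]<260: print(*b)
    P=cloud(c)
    print('bottle',P[214:230:2,280:297:2,2].round(3))
E
python3 m.py
```

```text
red
[204, 137, 8, 13, 70] [207.8 143.5] 0.0202 [0.7491 0.4177 0.0139] [0.7478 0.4179] [0.052 0.028 0.031]
[337, 138, 10, 10, 34] [341.5 142.4] 0.0033 [ 7.542e-01 -5.580e-02 -4.000e-04] [ 0.7524 -0.0557] [0.035 0.032 0.016]
[323, 155, 24, 23, 415] [334.4 166.3] 0.0226 [ 0.6627 -0.0277  0.0144] [ 0.6607 -0.0284] [0.082 0.081 0.039]
[369, 155, 10, 9, 30] [374.  158.5] 0.0032 [ 6.925e-01 -1.724e-01  2.000e-04] [ 0.6925 -0.1705] [0.032 0.033 0.016]
[400, 155, 12, 7, 29] [405.6 157.7] 0.0021 [ 6.949e-01 -2.824e-01  2.000e-04] [ 0.6945 -0.2831] [0.023 0.042 0.018]
[166, 159, 24, 11, 81] [176.5 165.1] 0.0044 [6.731e-01 5.323e-01 3.000e-04] [0.6742 0.5304] [0.037 0.083 0.018]
[435, 175, 17, 12, 68] [444.5 180.3] 0.003 [ 0.6116 -0.4197 -0.0008] [ 0.611  -0.4178] [0.04  0.057 0.017]
[426, 176, 8, 14, 42] [428.6 181.3] 0.0027 [ 0.6091 -0.3608 -0.001 ] [ 0.6081 -0.3614] [0.047 0.026 0.02 ]
[150, 187, 19, 26, 361] [158.3 198.6] 0.1034 [0.538  0.5603 0.1004] [0.5381 0.5575] [0.086 0.06  0.023]
[196, 189, 9, 12, 44] [199.6 195.1] 0.0032 [ 0.564   0.4467 -0.0008] [0.5658 0.4459] [0.041 0.026 0.015]
[
[... 1797 characters left out ...]
64   0.0609 0.0189] [0.6407 0.065 ] [0.07  0.07  0.086]
cork
[205, 195, 30, 30, 667] [220.  209.5] 0.0076 [0.5133 0.3727 0.0037] [0.5135 0.3723] [0.104 0.103 0.026]
bottle [[-0.004  0.004  0.006 -0.001  0.002 -0.003 -0.    -0.003 -0.004]
 [ 0.004 -0.     0.059  0.069  0.059  0.006 -0.006 -0.008  0.002]
 [ 0.     0.058  0.084  0.092  0.086  0.057 -0.002 -0.006 -0.002]
 [-0.     0.09   0.086  0.085  0.09   0.071  0.056 -0.002  0.01 ]
 [ 0.059  0.089  0.085  0.091  0.086  0.066  0.055 -0.007 -0.007]
 [-0.003  0.069  0.09   0.076  0.071  0.059  0.042  0.001  0.002]
 [-0.003  0.04   0.062  0.062  0.051  0.051  0.01  -0.     0.002]
 [-0.006 -0.006  0.021  0.038  0.035  0.006 -0.005  0.001  0.01 ]]
```

Run:
```python
import cv2
a=cv2.imread('pics/top1.png')[140:260,190:390]; b=cv2.imread('pics/scene1.png')[120:260,230:430]
cv2.imwrite('pics/crop1.png',cv2.resize(a,None,fx=4,fy=4,interpolation=cv2.INTER_NEAREST))
```

```text
(no output)
```

View pics/crop1.png

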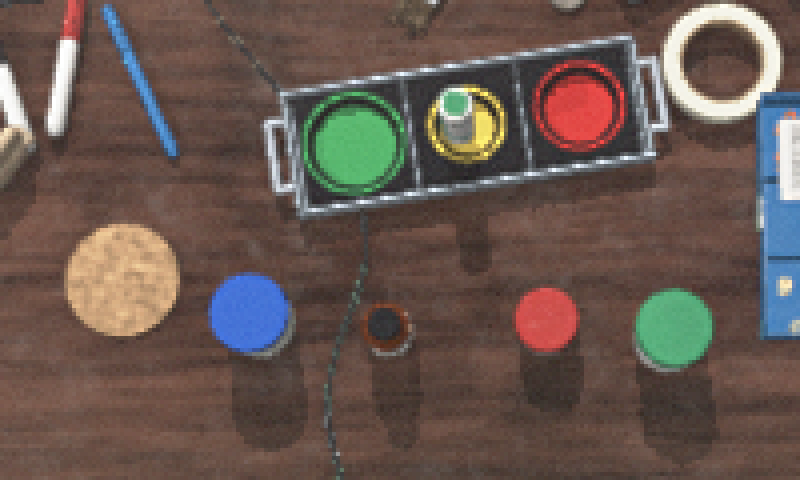

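The crop gives well centres (full px) of green (278.5,175.7), yellow (306.8,171) and red (335,166.5). The bottle cap is at (286.5,221) and the glue top at (303.8,166). Next I'll refine these with both views.

```bash
cat > m2.py <<'E'
from h import *
def lid(c,hr,h,near,lo=(120,60),r=0.06,zr=None):
    hsv=cv2.cvtColor(c['frame'],cv2.COLOR_RGB2HSV); P=cloud(c); H=hsv[...,0].astype(int)
    hm=((H>=hr[0])&(H<=hr[1])) if hr[0]<=hr[1] else ((H>=hr[0])|(H<=hr[1]))
    q=np.asarray(c['R'])@np.array([*near,h])+c['t']; uv=q[:2]/q[2]*c['f']+[c['cx'],c['cy']]
    v,u=np.mgrid[:400,:640]
    m=hm&(hsv[...,1]>lo[0])&(hsv[...,2]>lo[1])&(np.hypot(u-uv[0],v-uv[1])<r*c['f']/q[2])
    if zr is not None: m&=(P[...,2]>zr)
    n,l,s,ce=cv2.connectedComponentsWithStats(m.astype(np.uint8))
    if n<2: return None
    i=1+s[1:,4].argmax(); x,y,w,hh,a=s[i]
    return ray(c,*ce[i],h)[:2].round(4), ray(c,x+w/2-.5,y+hh/2-.5,h)[:2].round(4), ce[i].round(1), int(a)
E
python3 - <<'E'
from m2 import *
for n in('top','scene'):
    c=cap(n); print(n)
    for nm,hr,h,p in(('tin',(170,8),.042,(.471,.004)),('talc',(45,90),.07,(.458,-.104)),('blue',(105,128),.07,(.474,.251)),('wred',(170,8),.020,(.66,-.028)),('wgreen',(45,90),.020,(.628,.168)),('wyel',(18,36),.020,(.642,.066)),('mat',(8,22),.004,(.513,.372)),('glue',(45,90),.108,(.64,.066))):
        print(nm,lid(c,hr,h,p,zr=.07 if nm=='glue' else None, lo=(70,60) if nm in('glue','mat') else (120,60),r=.03 if nm=='glue' else .06))
    hsv=cv2.cvtColor(c['frame'],cv2.COLOR_RGB2HSV);P=cloud(c)
    m=(P[...,2]>.05)&(np.hypot(P[...,0]-.468,P[...,1]-.13)<.05)
    print('bottle',P[m].mean(0),(P[m].min(0)+P[m].max(0))/2,m.sum())
    m=(P[...,2]>.05)&(np.hypot(P[...,0]-.64,P[...,1]-.066)<.05)
    print('glue',P[m].mean(0),(P[m].min(0)+P[m].max(0))/2,m.sum())
c=cap('top')
for nm,u,v,h in(('cap',286.5,221,.086),('glue',303.75,166,.113),('ty',306.75,171,.023),('tg',278.5,175.7,.023),('tr',335,166.5,.023)):print(nm,ray(c,u-.4,v-.4,h)[:2].round(4))
c=cap('scene');a=c['frame'][130:240,240:400,::-1];cv2.imwrite('pics/crop2.png',cv2.resize(a,None,fx=5,fy=5,interpolation=cv2.INTER_NEAREST))
E
```

```text
top
tin (array([0.4711, 0.0029]), array([0.4709, 0.0032]), array([326.1, 219.4]), 217)
talc (array([ 0.4595, -0.1038]), array([ 0.4598, -0.1037]), array([358. , 221.6]), 254)
blue (array([0.4755, 0.2523]), array([0.4749, 0.2534]), array([251.8, 217.8]), 304)
wred (array([ 0.6606, -0.0283]), array([ 0.6624, -0.0289]), array([334.3, 166.5]), 376)
wgreen (array([0.6269, 0.1677]), array([0.6283, 0.1677]), array([278.5, 176.4]), 291)
wyel (array([0.6414, 0.065 ]), array([0.6471, 0.0713]), array([307.8, 172.1]), 153)
mat (array([0.5137, 0.3725]), array([0.5139, 0.3712]), array([220.1, 209.6]), 823)
glue (array([0.6456, 0.0773]), array([0.6449, 0.0771]), array([303.4, 165.3]), 27)
bottle [0.46188312 0.13706054 0.071404  ] [0.46375253 0.13871514 0.0713321 ] 121
glue [0.63926754 0.07673228 0.10045811] [0.64269371 0.07686027 0.08643577] 88
scene
tin (array([0.4702, 0.0064]), array([0.4694, 0.0067]), array([297.8, 201.5]), 314)
talc (array([ 0.4581, -0.1036]), array([ 0.4578, -0.1033]), array([313.7, 220.5]), 352)
blue (array([0.4736, 0.2523]), array([0.4745, 0.2531]), array([260.8, 144.7]), 248)
wred (array([ 0.6597, -0.0275]), array([ 0.6619, -0.0253]), array([365.7, 194.2]), 434)
wgreen (array([0.6226, 0.1618]), array([0.6221, 0.1643]), array([320.5, 161.4]), 256)
wyel (array([0.6463, 0.0657]), array([0.6458, 0.0707]), array([344.1, 176.9]), 158)
mat (array([0.5202, 0.4058]), array([0.5153, 0.3771]), array([256.4, 134.2]), 601)
glue (array([0.6459, 0.0843]), array([0.6454, 0.0841]), array([342.1, 147.9]), 14)
bottle [0.45893546 0.13115441 0.07005289] [0.46088609 0.13381233 0.07011559] 202
glue [0.63694185 0.07094247 0.08656451] [0.64068472 0.07609429 0.08346493] 240
cap [0.4631 0.1362]
glue [0.6434 0.0774]
ty [0.6461 0.07  ]
tg [0.6302 0.1688]
tr [ 0.6614 -0.0292]
```

View pics/crop2.png

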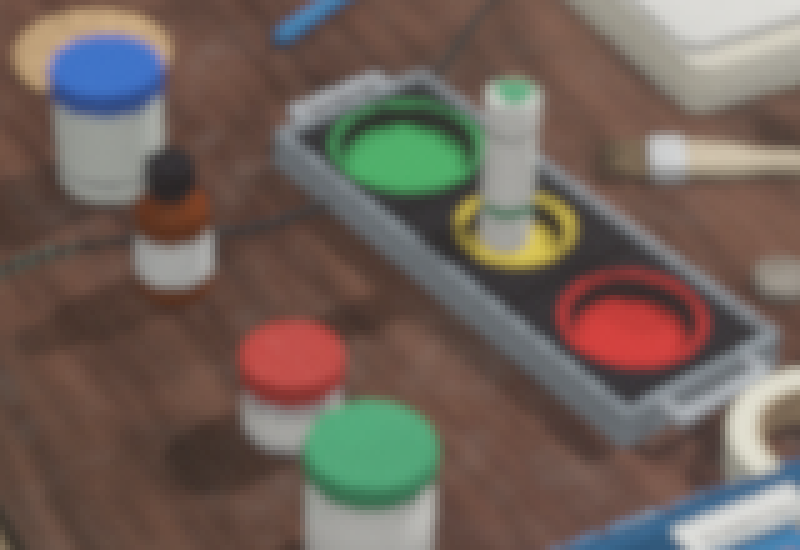

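Measured positions (m):

| Item | x | y |
|---|---|---|
| Red well | .661 | -.0285 |
| Yellow well | .645 | .070 |
| Green well | .6295 | .168 |
| Tin | .4705 | .0045 |
| Talc pot | .459 | -.1035 |
| Blue pot | .475 | .2525 |
| Bottle | .463 | .1355 |
| Glue stick | .6435 | .077 |
| Mat | .514 | .372 |

The red-to-green spacing comes out at 199 mm against 200 nominal, so the wells check out.

```bash
cat > d.py <<'E'
import sys,numpy as np
from station import arm
s=arm.observe();R=np.array(s['eef_rot']);p=np.array(s['eef_pos'])
print('t',s['time_s'],'pos',p.round(4),'w',round(s['gripper_width'],3),'gf',round(s['grasp_force'],1),'F',np.round(s['wrist_force'],1))
for a in sys.argv[1:]:
    t=np.array([float(v) for v in a.split(',')]); print(a,'->',(R.T@(t-p)*1000).round(1)); p=t
E
python3 d.py .197,.25,.207 .6435,.077,.207 .6435,.077,.054
```

```text
t 0.35 pos [0.197  0.5401 0.2072] w 0.998 gf 0.0 F [-0.1 -0.2 -0.6]
.197,.25,.207 -> [ -99.4 -272.5    0.3]
.6435,.077,.207 -> [-478.7   -9.5    0. ]
.6435,.077,.054 -> [0.00e+00 1.00e-01 1.53e+02]
```

```bash
python3 -m pendant '[{"x":-99,"y":-272,"hand":-1},{"x":-99,"y":-272,"hand":-1},{"x":-99,"y":-272,"hand":-1},{"x":-99,"y":-272,"hand":-1},{"x":-99,"y":-272,"hand":-1},{"x":-99,"y":-272,"hand":-1},{"x":-99,"y":-272,"hand":-1},{"x":-99,"y":-272,"hand":-1}]' 40
python3 -m pendant '[{"x":-240,"y":-5,"hand":-1},{"x":-240,"y":-5,"hand":-1},{"x":-240,"y":-5,"hand":-1},{"x":-240,"y":-5,"hand":-1},{"x":-240,"y":-5,"hand":-1},{"x":-240,"y":-5,"hand":-1},{"x":-240,"y":-5,"hand":-1},{"x":-240,"y":-5,"hand":-1}]' >/dev/null
python3 -m pendant '[{"x":-239,"y":-5,"hand":-1},{"x":-239,"y":-5,"hand":-1},{"x":-239,"y":-5,"hand":-1},{"x":-239,"y":-5,"hand":-1},{"x":-239,"y":-5,"hand":-1},{"x":-239,"y":-5,"hand":-1},{"x":-239,"y":-5,"hand":-1},{"x":-239,"y":-5,"hand":-1}]' >/dev/null; python3 d.py .6435,.077,.054
```

```text
t 0.35 pos [0.197  0.5401 0.2072] w 0.998 gf 0.0 F [-0.1 -0.2 -0.6]
.6435,.077,.054 -> [-578.1 -282.   153.3]schema error: expected keys x, y, z, spin, hand
schema error: expected keys x, y, z, spin, hand
schema error: expected keys x, y, z, spin, hand
```

```bash
python3 -m pendant '[{"x":-99,"y":-272,"z":0,"spin":0,"hand":-1},{"x":-99,"y":-272,"z":0,"spin":0,"hand":-1},{"x":-99,"y":-272,"z":0,"spin":0,"hand":-1},{"x":-99,"y":-272,"z":0,"spin":0,"hand":-1},{"x":-99,"y":-272,"z":0,"spin":0,"hand":-1},{"x":-99,"y":-272,"z":0,"spin":0,"hand":-1},{"x":-99,"y":-272,"z":0,"spin":0,"hand":-1},{"x":-99,"y":-272,"z":0,"spin":0,"hand":-1}]' 40 && python3 d.py .6435,.077,.207 .6435,.077,.054
```

```text
time_s: 1.02
eef_pos: [0.195, 0.2445, 0.2069]
eef_rot: [[-0.938, 0.346, -0.001], [0.346, 0.938, -0.004], [-0.001, -0.004, -1.0]]
wrist_force: [-1.3, -0.1, -0.4]
gripper_width: 0.998
grasp_force: 0.0
t 1.0167 pos [0.195  0.2445 0.2069] w 0.998 gf 0.0 F [-1.3 -0.1 -0.4]
.6435,.077,.207 -> [-4.787e+02 -2.000e+00  2.000e-01]
.6435,.077,.054 -> [1.00e-01 6.00e-01 1.53e+02]
```

```bash
python3 -m pendant '[{"x":-240,"y":-4,"z":0,"spin":0,"hand":-1},{"x":-240,"y":-4,"z":0,"spin":0,"hand":-1},{"x":-240,"y":-4,"z":0,"spin":0,"hand":-1},{"x":-240,"y":-4,"z":0,"spin":0,"hand":-1},{"x":-240,"y":-4,"z":0,"spin":0,"hand":-1},{"x":-240,"y":-4,"z":0,"spin":0,"hand":-1},{"x":-240,"y":-4,"z":0,"spin":0,"hand":-1}]' >/dev/null
python3 -m pendant '[{"x":-239,"y":-4,"z":0,"spin":0,"hand":-1},{"x":-239,"y":-4,"z":0,"spin":0,"hand":-1},{"x":-239,"y":-4,"z":0,"spin":0,"hand":-1},{"x":-239,"y":-4,"z":0,"spin":0,"hand":-1},{"x":-239,"y":-4,"z":0,"spin":0,"hand":-1},{"x":-239,"y":-4,"z":0,"spin":0,"hand":-1},{"x":-239,"y":-4,"z":0,"spin":0,"hand":-1}]' >/dev/null; python3 d.py .6435,.077,.054
```

```text
t 2.1833 pos [0.6487 0.0772 0.2057] w 0.996 gf 0.0 F [ 0.5 -0.1 -0.5]
.6435,.077,.054 -> [  5.2  -2.  151.7]
```

```bash
python3 -m pendant '[{"x":0,"y":0,"z":0,"spin":0,"hand":-1},{"x":0,"y":0,"z":60,"spin":0,"hand":-1},{"x":0,"y":0,"z":60,"spin":0,"hand":-1},{"x":0,"y":0,"z":60,"spin":0,"hand":-1},{"x":0,"y":0,"z":60,"spin":0,"hand":-1}]' >/dev/null; python3 d.py .6435,.077,.054
```

```text
t 2.6 pos [0.6425 0.08   0.1473] w 0.999 gf 0.0 F [ 0.  -0.4  0.3]
.6435,.077,.054 -> [-2.2 -2.4 93.3]
```

```bash
python3 -m pendant '[{"x":-2,"y":-2,"z":30,"spin":0,"hand":-1},{"x":-2,"y":-2,"z":60,"spin":0,"hand":-1},{"x":-2,"y":-2,"z":93,"spin":0,"hand":-1},{"x":-2,"y":-2,"z":93,"spin":0,"hand":-1},{"x":-2,"y":-2,"z":93,"spin":0,"hand":-1}]' >/dev/null; python3 d.py .6435,.077,.054
python3 -m pendant '[{"x":0,"y":0,"z":0,"spin":0,"hand":1},{"x":0,"y":0,"z":0,"spin":0,"hand":1},{"x":0,"y":0,"z":0,"spin":0,"hand":1},{"x":0,"y":0,"z":0,"spin":0,"hand":1},{"x":0,"y":0,"z":0,"spin":0,"hand":1},{"x":0,"y":0,"z":0,"spin":0,"hand":1},{"x":0,"y":0,"z":0,"spin":0,"hand":1},{"x":0,"y":0,"z":0,"spin":0,"hand":1}]' 40 >/dev/null;  python3 d.py
```

```text
t 3.0167 pos [0.6451 0.077  0.0553] w 0.996 gf 0.0 F [ 1.  -0.1  1.3]
.6435,.077,.054 -> [ 1.5 -0.6  1.3]
t 3.6833 pos [0.6461 0.0765 0.0559] w 0.328 gf 39.2 F [-0.4 -1.   5.2]
```

```bash
python3 -m pendant '[{"x":0,"y":0,"z":-40,"spin":0,"hand":1},{"x":0,"y":0,"z":-80,"spin":0,"hand":1},{"x":0,"y":0,"z":-110,"spin":0,"hand":1},{"x":0,"y":0,"z":-110,"spin":0,"hand":1},{"x":0,"y":0,"z":-110,"spin":0,"hand":1}]' >/dev/null; python3 d.py .514,.372,.166 .514,.372,.05
```

```text
t 4.1 pos [0.6464 0.0766 0.1667] w 0.331 gf 39.6 F [-0.7  0.7 -1.4]
.514,.372,.166 -> [225.6 232.1   0.3]
.514,.372,.05 -> [  0.5  -0.2 116. ]
```

```bash
python3 -m pendant '[{"x":15,"y":15,"z":0,"spin":0,"hand":1},{"x":40,"y":41,"z":0,"spin":0,"hand":1},{"x":66,"y":68,"z":0,"spin":0,"hand":1},{"x":92,"y":94,"z":0,"spin":0,"hand":1},{"x":118,"y":121,"z":0,"spin":0,"hand":1},{"x":144,"y":148,"z":0,"spin":0,"hand":1},{"x":170,"y":175,"z":0,"spin":0,"hand":1},{"x":195,"y":201,"z":0,"spin":0,"hand":1}]' >/dev/null
python3 -m pendant '[{"x":20,"y":20,"z":0,"spin":0,"hand":1},{"x":29,"y":29,"z":0,"spin":0,"hand":1},{"x":30,"y":30,"z":0,"spin":0,"hand":1},{"x":30,"y":30,"z":0,"spin":0,"hand":1},{"x":30,"y":30,"z":0,"spin":0,"hand":1}]' >/dev/null; python3 d.py .514,.372,.05
```

```text
t 5.1833 pos [0.5135 0.3691 0.1636] w 0.329 gf 39.6 F [ 0.5  0.6 -0.2]
.514,.372,.05 -> [  0.5   3.1 113.6]
```

```bash
python3 -m pendant '[{"x":0,"y":3,"z":35,"spin":0,"hand":1},{"x":0,"y":3,"z":70,"spin":0,"hand":1},{"x":0,"y":3,"z":95,"spin":0,"hand":1},{"x":0,"y":3,"z":105,"spin":0,"hand":1},{"x":0,"y":3,"z":105,"spin":0,"hand":1},{"x":0,"y":3,"z":105,"spin":0,"hand":1}]' >/dev/null; python3 d.py .514,.372,.05
```

```text
t 5.6833 pos [0.5152 0.3728 0.06  ] w 0.329 gf 39.6 F [ 0.2 -0.2  0.4]
.514,.372,.05 -> [ 0.9 -1.1 10. ]
```

Lower slowly in small steps and watch the contact force.

```bash
python3 -m pendant '[{"x":0,"y":0,"z":4,"spin":0,"hand":1},{"x":0,"y":0,"z":7,"spin":0,"hand":1},{"x":0,"y":0,"z":9,"spin":0,"hand":1},{"x":0,"y":0,"z":10,"spin":0,"hand":1},{"x":0,"y":0,"z":10,"spin":0,"hand":1}]' >/dev/null; python3 d.py
```

```text
t 6.1 pos [0.5141 0.3735 0.0497] w 0.326 gf 39.6 F [ 1.  -0.  -0.6]
```

```bash
python3 -m pendant '[{"x":0,"y":0,"z":1.5,"spin":0,"hand":1},{"x":0,"y":0,"z":1.5,"spin":0,"hand":1}]' >/dev/null; python3 d.py; python3 -m pendant '[{"x":0,"y":0,"z":1.5,"spin":0,"hand":1},{"x":0,"y":0,"z":1.5,"spin":0,"hand":1}]' >/dev/null; python3 d.py
```

```text
t 6.2667 pos [0.5145 0.3738 0.0489] w 0.331 gf 39.8 F [-0.9 -0.4  3.5]
t 6.4333 pos [0.5146 0.3738 0.0489] w 0.332 gf 40.8 F [-2.9 -1.1 11.2]
```

Contact. Release, rise, and move off to above the bottle.

```bash
python3 -m pendant '[{"x":0,"y":0,"z":-1.5,"spin":0,"hand":0.3},{"x":0,"y":0,"z":-1.5,"spin":0,"hand":0},{"x":0,"y":0,"z":-1.5,"spin":0,"hand":-0.5},{"x":0,"y":0,"z":-1.5,"spin":0,"hand":-1},{"x":0,"y":0,"z":-1.5,"spin":0,"hand":-1},{"x":0,"y":0,"z":-1.5,"spin":0,"hand":-1}]' >/dev/null; python3 d.py
python3 -m pendant '[{"x":0,"y":0,"z":-30,"spin":0,"hand":-1},{"x":0,"y":0,"z":-70,"spin":0,"hand":-1},{"x":0,"y":0,"z":-110,"spin":0,"hand":-1},{"x":0,"y":0,"z":-130,"spin":0,"hand":-1},{"x":0,"y":0,"z":-130,"spin":0,"hand":-1}]' >/dev/null;python3 d.py .463,.1355,.18 .463,.1355,.018
python3 - <<'E'
from h import *
c=cap('top');P=cloud(c)
m=(P[...,2]>.06)&(P[...,2]<.12)&(np.hypot(P[...,0]-.514,P[...,1]-.372)<.06)
print(P[m].mean(0),m.sum(),np.percentile(P[m][:,2],90)); save(c,'pics/t2.png')
a=c['frame'][140:260,190:390,::-1];cv2.imwrite('pics/crop3.png',cv2.resize(a,None,fx=3,fy=3))
E
```

```text
t 6.9333 pos [0.514  0.3734 0.0476] w 1.0 gf 0.0 F [-0.  -0.1  0.5]
t 7.35 pos [0.5168 0.3753 0.1842] w 1.0 gf 0.0 F [ 0.3  0.2 -0.1]
.463,.1355,.18 -> [ -31.6 -243.7    2.1]
.463,.1355,.018 -> [  1.1  -1.6 162. ]
[0.51128339 0.38392473 0.10327766] 6 0.10994887814040843
```

View pics/crop3.png

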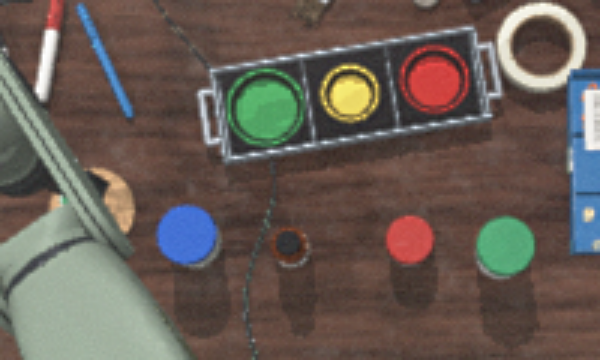

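The mat is hidden by the arm in this picture. The yellow well is now empty at full px (306,171), and the other objects haven't moved. On to the bottle.

```bash
python3 -m pendant '[{"x":-5,"y":-40,"z":2,"spin":0,"hand":-1},{"x":-10,"y":-80,"z":2,"spin":0,"hand":-1},{"x":-16,"y":-120,"z":2,"spin":0,"hand":-1},{"x":-21,"y":-160,"z":2,"spin":0,"hand":-1},{"x":-26,"y":-200,"z":2,"spin":0,"hand":-1},{"x":-30,"y":-230,"z":2,"spin":0,"hand":-1},{"x":-32,"y":-243,"z":2,"spin":0,"hand":-1},{"x":-32,"y":-244,"z":2,"spin":0,"hand":-1}]' >/dev/null
python3 -m pendant '[{"x":0,"y":0,"z":35,"spin":0,"hand":-1},{"x":0,"y":0,"z":50,"spin":0,"hand":-1},{"x":0,"y":0,"z":50,"spin":0,"hand":-1},{"x":0,"y":0,"z":50,"spin":0,"hand":-1}]' >/dev/null;python3 d.py .463,.1355,.021
python3 - <<'E'
from h import *
c=cap('scene');P=cloud(c)
m=(P[...,2]>.02)&(P[...,2]<.12)&(np.hypot(P[...,0]-.514,P[...,1]-.372)<.06)
print(P[m].mean(0),m.sum(),np.ptp(P[m],0))
E
```

```text
t 8.4 pos [0.4604 0.1342 0.1249] w 0.998 gf 0.0 F [-0.4  0.4  0.2]
.463,.1355,.021 -> [ -2.3   2.2 103.9]
[0.50681042 0.36654251 0.07074178] 249 [0.03021999 0.03605226 0.0881078 ]
```

```bash
python3 -m pendant '[{"x":-2,"y":2,"z":30,"spin":0,"hand":-1},{"x":-2,"y":2,"z":65,"spin":0,"hand":-1},{"x":-2,"y":2,"z":95,"spin":0,"hand":-1},{"x":-2,"y":2,"z":104,"spin":0,"hand":-1},{"x":-2,"y":2,"z":104,"spin":0,"hand":-1},{"x":-2,"y":2,"z":104,"spin":0,"hand":-1}]' >/dev/null;python3 d.py .463,.1355,.021
python3 -m pendant '[{"x":0,"y":0,"z":0,"spin":0,"hand":1},{"x":0,"y":0,"z":0,"spin":0,"hand":1},{"x":0,"y":0,"z":0,"spin":0,"hand":1},{"x":0,"y":0,"z":0,"spin":0,"hand":1},{"x":0,"y":0,"z":0,"spin":0,"hand":1},{"x":0,"y":0,"z":0,"spin":0,"hand":1},{"x":0,"y":0,"z":0,"spin":0,"hand":1}]' >/dev/null;python3 d.py
python3 -m pendant '[{"x":0,"y":0,"z":-30,"spin":0,"hand":1},{"x":0,"y":0,"z":-65,"spin":0,"hand":1},{"x":0,"y":0,"z":-90,"spin":0,"hand":1},{"x":0,"y":0,"z":-90,"spin":0,"hand":1},{"x":0,"y":0,"z":-90,"spin":0,"hand":1}]' >/dev/null;python3 d.py .645,.070,.112 .645,.07,.034
```

```text
t 8.95 pos [0.4645 0.1351 0.023 ] w 1.0 gf 0.0 F [-0.5  0.4  0.7]
.463,.1355,.021 -> [ 1.5 -0.2  2. ]
t 9.5333 pos [0.4643 0.1347 0.0233] w 0.465 gf 39.4 F [-0.8  1.   6.2]
t 9.95 pos [0.464  0.1346 0.1135] w 0.467 gf 41.1 F [-0.4 -0.5 -1.2]
.645,.070,.112 -> [-192.2    1.3    2.1]
.645,.07,.034 -> [ 0.2 -0.2 78. ]
```

```bash
python3 -m pendant '[{"x":-20,"y":0,"z":0,"spin":0,"hand":1},{"x":-55,"y":0,"z":0,"spin":0,"hand":1},{"x":-95,"y":0,"z":0,"spin":0,"hand":1},{"x":-135,"y":1,"z":0,"spin":0,"hand":1},{"x":-170,"y":1,"z":0,"spin":0,"hand":1},{"x":-187,"y":1,"z":0,"spin":0,"hand":1},{"x":-192,"y":1,"z":0,"spin":0,"hand":1},{"x":-192,"y":1,"z":0,"spin":0,"hand":1}]' >/dev/null
python3 -m pendant '[{"x":0,"y":0,"z":20,"spin":0,"hand":1},{"x":0,"y":0,"z":40,"spin":0,"hand":1},{"x":0,"y":0,"z":40,"spin":0,"hand":1},{"x":0,"y":0,"z":40,"spin":0,"hand":1}]' >/dev/null;python3 d.py .645,.070,.035
python3 - <<'E'
from h import *
c=cap('top');save(c,'pics/t3.png')
a=np.vstack([cv2.resize(c['frame'][130:210,240:370],None,fx=4,fy=4),cv2.resize(cap('scene')['frame'][110:180,280:410],None,fx=4,fy=4)])
cv2.imwrite('pics/crop4.png',a[:,:,::-1])
E
```

```text
t 10.95 pos [0.6412 0.0701 0.0706] w 0.47 gf 41.1 F [ 0.1  0.2 -0.9]
.645,.070,.035 -> [-3.7  1.2 35.6]
```

View pics/crop4.png

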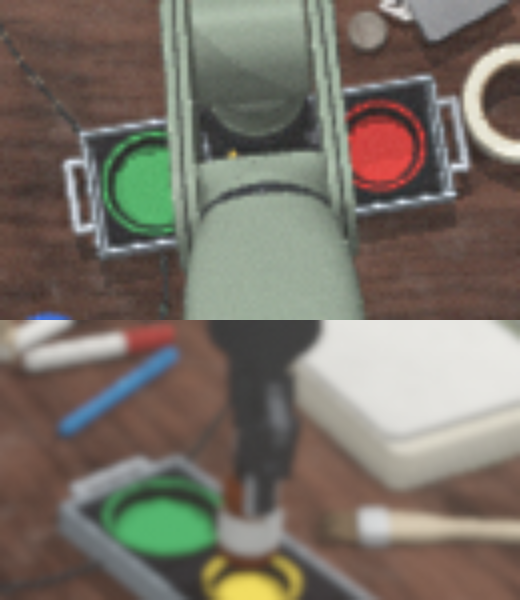

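The scene half shows the bottle hanging upright just above the yellow ring (crop ~(255,560)). The top half is blocked by the arm. Lowering now.

```bash
python3 -m pendant '[{"x":-3.5,"y":1,"z":10,"spin":0,"hand":1},{"x":-3.5,"y":1,"z":18,"spin":0,"hand":1},{"x":-3.5,"y":1,"z":24,"spin":0,"hand":1},{"x":-3.5,"y":1,"z":30,"spin":0,"hand":1},{"x":-3.5,"y":1,"z":34,"spin":0,"hand":1},{"x":-3.5,"y":1,"z":34,"spin":0,"hand":1}]' >/dev/null;python3 d.py .645,.070,.0343
python3 -m pendant '[{"x":0,"y":0,"z":1.5,"spin":0,"hand":1},{"x":0,"y":0,"z":1.5,"spin":0,"hand":1}]' >/dev/null; python3 d.py
```

```text
t 11.55 pos [0.6466 0.0692 0.0365] w 0.465 gf 41.1 F [-0.6  0.7 -1.8]
.645,.070,.0343 -> [1.8 0.2 2.2]
t 11.7167 pos [0.6476 0.0693 0.0363] w 0.464 gf 41.1 F [-0.5  0.1 -1.4]
```

```bash
python3 -m pendant '[{"x":2,"y":0,"z":2,"spin":0,"hand":1},{"x":2,"y":0,"z":2,"spin":0,"hand":1}]' >/dev/null; python3 d.py;python3 -m pendant '[{"x":0,"y":0,"z":1.5,"spin":0,"hand":1},{"x":0,"y":0,"z":1.5,"spin":0,"hand":1}]' >/dev/null; python3 d.py
```

```text
t 11.8833 pos [0.6455 0.0702 0.0346] w 0.466 gf 41.2 F [-0.1  0.2 -0.8]
t 12.05 pos [0.6463 0.07   0.0344] w 0.465 gf 41.7 F [-0.7  0.6  5.3]
```

```bash
python3 -m pendant '[{"x":0,"y":0,"z":-1,"spin":0,"hand":0.3},{"x":0,"y":0,"z":-1,"spin":0,"hand":-0.2},{"x":0,"y":0,"z":-1,"spin":0,"hand":-0.6},{"x":0,"y":0,"z":-1,"spin":0,"hand":-1},{"x":0,"y":0,"z":-1,"spin":0,"hand":-1}]' >/dev/null; python3 d.py
python3 -m pendant '[{"x":0,"y":0,"z":-30,"spin":0,"hand":-1},{"x":0,"y":0,"z":-70,"spin":0,"hand":-1},{"x":0,"y":0,"z":-110,"spin":0,"hand":-1},{"x":0,"y":0,"z":-110,"spin":0,"hand":-1}]' >/dev/null;python3 d.py .4705,.0045,.14 .4705,.0045,.014
```

```text
t 12.4667 pos [0.6455 0.07   0.0337] w 0.984 gf 0.0 F [-0.3 -0.8 -0.1]
t 12.8 pos [0.6506 0.0705 0.1529] w 1.002 gf 0.0 F [0.4 0.2 1.3]
.4705,.0045,.14 -> [ 146.7 -123.8    9.8]
.4705,.0045,.014 -> [  1.8  -0.9 126. ]
```

```bash
python3 -m pendant '[{"x":28,"y":-24,"z":0,"spin":0,"hand":-1},{"x":57,"y":-48,"z":0,"spin":0,"hand":-1},{"x":86,"y":-73,"z":0,"spin":0,"hand":-1},{"x":115,"y":-97,"z":0,"spin":0,"hand":-1},{"x":138,"y":-116,"z":0,"spin":0,"hand":-1},{"x":147,"y":-124,"z":10,"spin":0,"hand":-1},{"x":147,"y":-124,"z":40,"spin":0,"hand":-1},{"x":147,"y":-124,"z":40,"spin":0,"hand":-1}]' >/dev/null
python3 -m pendant '[{"x":0,"y":0,"z":0,"spin":0,"hand":-1},{"x":0,"y":0,"z":0,"spin":0,"hand":-1}]' >/dev/null;python3 d.py .4705,.0045,.014
python3 - <<'E'
from m2 import *
c=cap('top');print(lid(c,(105,128),.07,(.475,.2525)));P=cloud(c)
m=(P[...,2]>.04)&(P[...,2]<.12)&(np.hypot(P[...,0]-.645,P[...,1]-.07)<.04)
p=P[m];k=p[:,2]>.085;print('bottle top',p[k].mean(0),k.sum())
E
```

```text
t 13.6333 pos [0.4661 0.004  0.1046] w 0.999 gf 0.0 F [ 1.3 -0.4  0.6]
.4705,.0045,.014 -> [-3.9  1.9 90.6]
(array([0.4756, 0.2524]), array([0.4749, 0.2534]), array([251.8, 217.8]), 304)
bottle top [0.64432646 0.07353998 0.09662989] 54
```

```bash
python3 -m pendant '[{"x":-4,"y":2,"z":30,"spin":0,"hand":-1},{"x":-4,"y":2,"z":60,"spin":0,"hand":-1},{"x":-4,"y":2,"z":82,"spin":0,"hand":-1},{"x":-4,"y":2,"z":91,"spin":0,"hand":-1},{"x":-4,"y":2,"z":91,"spin":0,"hand":-1},{"x":-4,"y":2,"z":91,"spin":0,"hand":-1}]' >/dev/null;python3 d.py .4705,.0045,.014
python3 -m pendant '[{"x":0,"y":0,"z":0,"spin":0,"hand":1},{"x":0,"y":0,"z":0,"spin":0,"hand":1},{"x":0,"y":0,"z":0,"spin":0,"hand":1},{"x":0,"y":0,"z":0,"spin":0,"hand":1},{"x":0,"y":0,"z":0,"spin":0,"hand":1},{"x":0,"y":0,"z":0,"spin":0,"hand":1}]' >/dev/null;python3 d.py
python3 -m pendant '[{"x":0,"y":0,"z":-30,"spin":0,"hand":1},{"x":0,"y":0,"z":-60,"spin":0,"hand":1},{"x":0,"y":0,"z":-75,"spin":0,"hand":1},{"x":0,"y":0,"z":-75,"spin":0,"hand":1},{"x":0,"y":0,"z":-75,"spin":0,"hand":1}]' >/dev/null;python3 d.py .661,-.0285,.09 .661,-.0285,.025
```

```text
t 14.1833 pos [0.4706 0.0045 0.0136] w 1.002 gf 0.0 F [ 0.8 -0.1  0.1]
.4705,.0045,.014 -> [ 0.1 -0.1 -0.4]
t 14.6833 pos [0.4706 0.0044 0.0146] w 0.624 gf 40.6 F [-2.1 -0.9  7.2]
t 15.1 pos [0.4699 0.0044 0.0888] w 0.618 gf 43.0 F [-0.6 -0.5 -2. ]
.661,-.0285,.09 -> [-190.8   34.6   -0.7]
.661,-.0285,.025 -> [ 0.2 -0.1 65. ]
```

```bash
python3 -m pendant '[{"x":-20,"y":4,"z":0,"spin":0,"hand":1},{"x":-55,"y":10,"z":0,"spin":0,"hand":1},{"x":-95,"y":17,"z":0,"spin":0,"hand":1},{"x":-135,"y":24,"z":0,"spin":0,"hand":1},{"x":-170,"y":31,"z":0,"spin":0,"hand":1},{"x":-186,"y":34,"z":0,"spin":0,"hand":1},{"x":-191,"y":35,"z":0,"spin":0,"hand":1},{"x":-191,"y":35,"z":0,"spin":0,"hand":1}]' >/dev/null
python3 -m pendant '[{"x":0,"y":0,"z":15,"spin":0,"hand":1},{"x":0,"y":0,"z":30,"spin":0,"hand":1},{"x":0,"y":0,"z":30,"spin":0,"hand":1},{"x":0,"y":0,"z":30,"spin":0,"hand":1}]' >/dev/null;python3 d.py .661,-.0285,.0256
python3 - <<'E'
from h import *
cv2.imwrite('pics/crop5.png',cv2.resize(cap('scene')['frame'][120:230,280:420,::-1],None,fx=4,fy=4))
E
```

```text
t 16.1 pos [ 0.6584 -0.0278  0.0568] w 0.621 gf 43.0 F [ 0.2  0.1 -0.2]
.661,-.0285,.0256 -> [-2.8  0.3 31.1]
```

View pics/crop5.png

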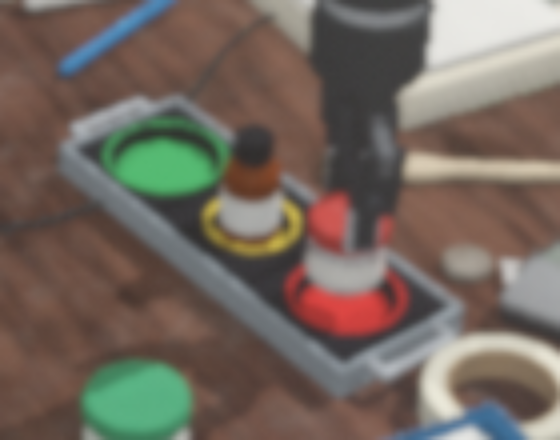

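The bottle is seated in the yellow well (crop (250,215)), and the tin hangs level over the red well (crop (345,270)). Lowering the tin.

```bash
python3 -m pendant '[{"x":-3,"y":0,"z":10,"spin":0,"hand":1},{"x":-3,"y":0,"z":18,"spin":0,"hand":1},{"x":-3,"y":0,"z":25,"spin":0,"hand":1},{"x":-3,"y":0,"z":29,"spin":0,"hand":1},{"x":-3,"y":0,"z":29,"spin":0,"hand":1},{"x":-3,"y":0,"z":29,"spin":0,"hand":1}]' >/dev/null;python3 d.py .661,-.0285,.0256
python3 -m pendant '[{"x":0,"y":0,"z":2,"spin":0,"hand":1},{"x":0,"y":0,"z":2,"spin":0,"hand":1}]' >/dev/null; python3 d.py;python3 -m pendant '[{"x":0,"y":0,"z":1.5,"spin":0,"hand":1},{"x":0,"y":0,"z":1.5,"spin":0,"hand":1}]' >/dev/null; python3 d.py
```

```text
t 16.65 pos [ 0.6635 -0.0292  0.0285] w 0.622 gf 43.0 F [ 0.   0.1 -1.4]
.661,-.0285,.0256 -> [ 2.5 -0.2  2.9]
t 16.8167 pos [ 0.6638 -0.0292  0.0269] w 0.619 gf 43.0 F [-0.3  0.2 -1. ]
t 16.9833 pos [ 0.664  -0.0292  0.0257] w 0.622 gf 43.0 F [ 1.1 -0.  -0.5]
```

```bash
python3 -m pendant '[{"x":2.5,"y":0,"z":1,"spin":0,"hand":1},{"x":2.5,"y":0,"z":1,"spin":0,"hand":1}]' >/dev/null; python3 d.py;python3 -m pendant '[{"x":0,"y":0,"z":1.5,"spin":0,"hand":1},{"x":0,"y":0,"z":1.5,"spin":0,"hand":1}]' >/dev/null; python3 d.py
```

```text
t 17.15 pos [ 0.663  -0.0287  0.0258] w 0.62 gf 43.5 F [ 2.2 -2.5  2.9]
t 17.3167 pos [ 0.6632 -0.0288  0.0256] w 0.618 gf 44.1 F [ 0.8 -1.3 10.6]
```

```bash
python3 -m pendant '[{"x":0,"y":0,"z":-2,"spin":0,"hand":-0.3},{"x":0,"y":0,"z":-2,"spin":0,"hand":-0.6},{"x":0,"y":0,"z":-2,"spin":0,"hand":-1},{"x":0,"y":0,"z":-2,"spin":0,"hand":-1}]' >/dev/null; python3 d.py
python3 -m pendant '[{"x":0,"y":0,"z":-30,"spin":0,"hand":-1},{"x":0,"y":0,"z":-70,"spin":0,"hand":-1},{"x":0,"y":0,"z":-110,"spin":0,"hand":-1},{"x":0,"y":0,"z":-115,"spin":0,"hand":-1},{"x":0,"y":0,"z":-115,"spin":0,"hand":-1}]' >/dev/null;python3 d.py .459,-.1035,.14 .459,-.1035,.038
```

```text
t 17.65 pos [ 0.6607 -0.0282  0.0242] w 0.996 gf 0.0 F [-0.6  0.7 -0.4]
t 18.0667 pos [ 0.6632 -0.0283  0.1433] w 1.002 gf 0.0 F [ 0.5 -0.5  0.4]
.459,-.1035,.14 -> [ 166.1 -140.6    2. ]
.459,-.1035,.038 -> [  0.7  -0.2 102. ]
```

```bash
python3 -m pendant '[{"x":30,"y":-25,"z":0,"spin":0,"hand":-1},{"x":60,"y":-50,"z":0,"spin":0,"hand":-1},{"x":90,"y":-76,"z":0,"spin":0,"hand":-1},{"x":120,"y":-101,"z":0,"spin":0,"hand":-1},{"x":148,"y":-125,"z":0,"spin":0,"hand":-1},{"x":164,"y":-138,"z":0,"spin":0,"hand":-1},{"x":166,"y":-141,"z":0,"spin":0,"hand":-1},{"x":166,"y":-141,"z":0,"spin":0,"hand":-1}]' >/dev/null
python3 -m pendant '[{"x":0,"y":0,"z":0,"spin":0,"hand":-1},{"x":0,"y":0,"z":10,"spin":0,"hand":-1},{"x":0,"y":0,"z":10,"spin":0,"hand":-1},{"x":0,"y":0,"z":10,"spin":0,"hand":-1}]' >/dev/null;python3 d.py .459,-.1035,.038
python3 - <<'E'
from h import *
cv2.imwrite('pics/crop6.png',cv2.resize(cap('scene')['frame'][120:260,250:420,::-1],None,fx=4,fy=4))
E
```

```text
t 19.0667 pos [ 0.4578 -0.1034  0.1291] w 1.0 gf 0.0 F [ 0.7  0.5 -0.7]
.459,-.1035,.038 -> [-1.3  0.3 91.1]
```

View pics/crop6.png

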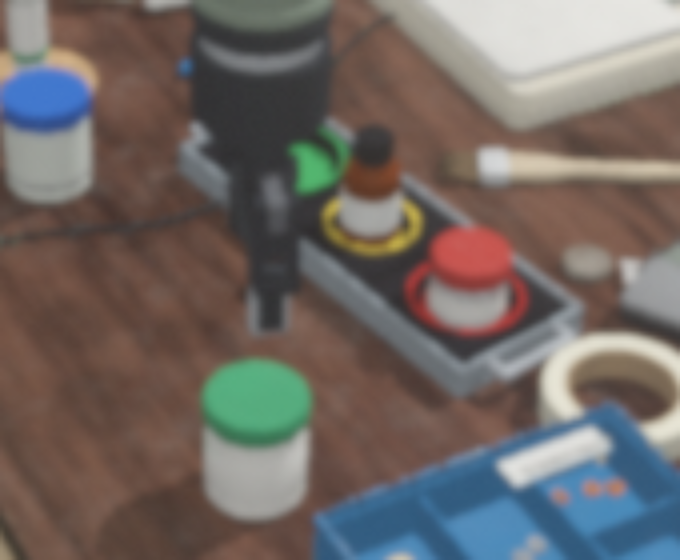

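The tin is in the red well (crop (470,280)), the bottle in yellow (370,190), and the glue stick stands on the mat (30,30). The open hand is above the talc pot (255,410).

```bash
python3 -m pendant '[{"x":-1,"y":0,"z":30,"spin":0,"hand":-1},{"x":-1,"y":0,"z":55,"spin":0,"hand":-1},{"x":-1,"y":0,"z":80,"spin":0,"hand":-1},{"x":-1,"y":0,"z":91,"spin":0,"hand":-1},{"x":-1,"y":0,"z":91,"spin":0,"hand":-1},{"x":-1,"y":0,"z":91,"spin":0,"hand":-1}]' >/dev/null;python3 d.py .459,-.1035,.038
python3 -m pendant '[{"x":0,"y":0,"z":0,"spin":0,"hand":1},{"x":0,"y":0,"z":0,"spin":0,"hand":1},{"x":0,"y":0,"z":0,"spin":0,"hand":1},{"x":0,"y":0,"z":0,"spin":0,"hand":1},{"x":0,"y":0,"z":0,"spin":0,"hand":1},{"x":0,"y":0,"z":0,"spin":0,"hand":1}]' 50 >/dev/null;python3 d.py
python3 -m pendant '[{"x":0,"y":0,"z":-30,"spin":0,"hand":1},{"x":0,"y":0,"z":-65,"spin":0,"hand":1},{"x":0,"y":0,"z":-95,"spin":0,"hand":1},{"x":0,"y":0,"z":-125,"spin":0,"hand":1},{"x":0,"y":0,"z":-125,"spin":0,"hand":1},{"x":0,"y":0,"z":-125,"spin":0,"hand":1}]' >/dev/null;python3 d.py .48,.09,.165 .6295,.168,.165 .6295,.168,.05
```

```text
t 19.6167 pos [ 0.4585 -0.1041  0.0388] w 1.0 gf 0.0 F [-0.2 -0.4  0.1]
.459,-.1035,.038 -> [-0.2  0.8  0.8]
t 20.1167 pos [ 0.4594 -0.1046  0.0407] w 0.739 gf 53.7 F [-1.5 -0.3  6.7]
t 20.6167 pos [ 0.459  -0.1045  0.1658] w 0.739 gf 57.1 F [-0.3 -0.  -2.9]
.48,.09,.165 -> [ 46.9 189.9   0.7]
.6295,.168,.165 -> [-113.7  124.5    0.6]
.6295,.168,.05 -> [ 6.00e-01 -1.00e-01  1.15e+02]
```

```bash
python3 -m pendant '[{"x":4,"y":16,"z":0,"spin":0,"hand":1},{"x":12,"y":48,"z":0,"spin":0,"hand":1},{"x":21,"y":85,"z":0,"spin":0,"hand":1},{"x":30,"y":122,"z":0,"spin":0,"hand":1},{"x":38,"y":155,"z":0,"spin":0,"hand":1},{"x":44,"y":180,"z":0,"spin":0,"hand":1},{"x":47,"y":190,"z":0,"spin":0,"hand":1},{"x":47,"y":190,"z":0,"spin":0,"hand":1}]' >/dev/null; python3 d.py .6295,.168,.165
```

```text
t 21.2833 pos [0.478  0.092  0.1623] w 0.734 gf 57.0 F [ 0.4 -0.1 -1.8]
.6295,.168,.165 -> [-116.7  122.9   -3.1]
```

```bash
python3 -m pendant '[{"x":-10,"y":11,"z":0,"spin":0,"hand":1},{"x":-32,"y":34,"z":0,"spin":0,"hand":1},{"x":-58,"y":61,"z":0,"spin":0,"hand":1},{"x":-84,"y":88,"z":0,"spin":0,"hand":1},{"x":-106,"y":111,"z":0,"spin":0,"hand":1},{"x":-115,"y":121,"z":0,"spin":0,"hand":1},{"x":-116,"y":122,"z":0,"spin":0,"hand":1},{"x":-116,"y":122,"z":0,"spin":0,"hand":1}]' >/dev/null
python3 -m pendant '[{"x":0,"y":0,"z":25,"spin":0,"hand":1},{"x":0,"y":0,"z":55,"spin":0,"hand":1},{"x":0,"y":0,"z":80,"spin":0,"hand":1},{"x":0,"y":0,"z":80,"spin":0,"hand":1},{"x":0,"y":0,"z":80,"spin":0,"hand":1}]' >/dev/null; python3 d.py .6295,.168,.051
python3 - <<'E'
from h import *
cv2.imwrite('pics/crop7.png',cv2.resize(cap('scene')['frame'][100:220,250:420,::-1],None,fx=4,fy=4))
E
```

```text
t 22.3667 pos [0.6277 0.1637 0.0829] w 0.737 gf 56.9 F [ 0.1  0.2 -1. ]
.6295,.168,.051 -> [-0.3  4.8 31.9]
```

View pics/crop7.png

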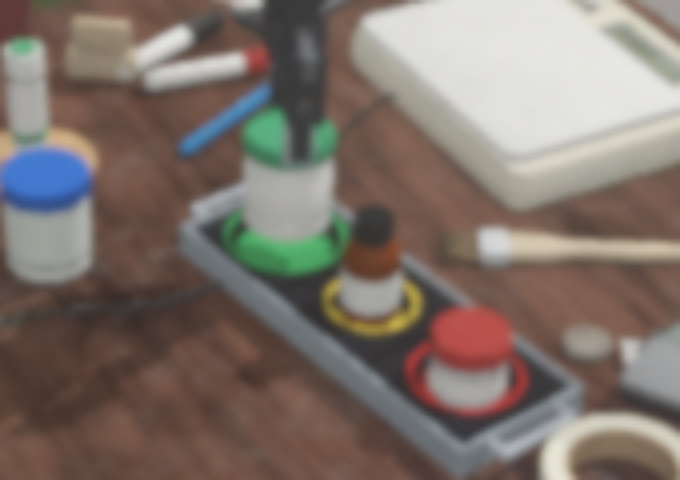

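The pot hangs level over the green well (crop (288,200)). Correcting about 5 mm along tool y and lowering.

```bash
python3 -m pendant '[{"x":0,"y":4,"z":2,"spin":0,"hand":1},{"x":0,"y":4.5,"z":10,"spin":0,"hand":1},{"x":0,"y":4.5,"z":18,"spin":0,"hand":1},{"x":0,"y":4.5,"z":25,"spin":0,"hand":1},{"x":0,"y":4.5,"z":30,"spin":0,"hand":1},{"x":0,"y":4.5,"z":30,"spin":0,"hand":1}]' >/dev/null;python3 d.py .6295,.168,.051
python3 -m pendant '[{"x":0,"y":0,"z":2,"spin":0,"hand":1},{"x":0,"y":0,"z":2,"spin":0,"hand":1}]' >/dev/null; python3 d.py .6295,.168,.051
```

```text
t 22.9167 pos [0.6304 0.1693 0.0523] w 0.739 gf 57.0 F [-0.6  0.3 -1.4]
.6295,.168,.051 -> [ 0.4 -1.5  1.3]
t 23.0833 pos [0.6315 0.1695 0.052 ] w 0.738 gf 57.0 F [-0.4  0.4 -2. ]
.6295,.168,.051 -> [ 1.3 -2.   1. ]
```

```bash
python3 -m pendant '[{"x":1,"y":-1.5,"z":1.5,"spin":0,"hand":1},{"x":1,"y":-1.5,"z":1.5,"spin":0,"hand":1}]' >/dev/null; python3 d.py;python3 -m pendant '[{"x":0,"y":0,"z":1.5,"spin":0,"hand":1},{"x":0,"y":0,"z":1.5,"spin":0,"hand":1}]' >/dev/null; python3 d.py
```

```text
t 23.25 pos [0.6313 0.1691 0.0517] w 0.738 gf 57.4 F [1.6 2.1 2. ]
t 23.4167 pos [0.6313 0.1691 0.0517] w 0.739 gf 58.3 F [-1.6  0.8  9.9]
```

```bash
python3 -m pendant '[{"x":0,"y":0,"z":-2,"spin":0,"hand":-0.5},{"x":0,"y":0,"z":-2,"spin":0,"hand":-1},{"x":0,"y":0,"z":-2,"spin":0,"hand":-1},{"x":0,"y":0,"z":-2,"spin":0,"hand":-1}]' >/dev/null; python3 d.py
python3 -m pendant '[{"x":0,"y":0,"z":-30,"spin":0,"hand":-1},{"x":0,"y":0,"z":-70,"spin":0,"hand":-1},{"x":0,"y":0,"z":-110,"spin":0,"hand":-1},{"x":0,"y":0,"z":-150,"spin":0,"hand":-1},{"x":0,"y":0,"z":-150,"spin":0,"hand":-1}]' >/dev/null
python3 -m pendant '[{"x":40,"y":0,"z":0,"spin":0,"hand":-1},{"x":80,"y":-20,"z":0,"spin":0,"hand":-1},{"x":120,"y":-60,"z":0,"spin":0,"hand":-1},{"x":150,"y":-90,"z":0,"spin":0,"hand":-1},{"x":190,"y":-120,"z":0,"spin":0,"hand":-1},{"x":220,"y":-140,"z":0,"spin":0,"hand":-1},{"x":240,"y":-150,"z":0,"spin":0,"hand":-1},{"x":240,"y":-150,"z":0,"spin":0,"hand":-1}]' >/dev/null
python3 -m pendant '[{"x":0,"y":0,"z":0,"spin":0,"hand":-1},{"x":0,"y":0,"z":0,"spin":0,"hand":-1},{"x":0,"y":0,"z":0,"spin":0,"hand":-1}]' >/dev/null;python3 d.py
python3 - <<'E'
from m2 import *
for n in('top','scene'):
    c=cap(n);P=cloud(c);print(n)
    for nm,hr,h,p in(('tin',(170,8),.053,(.661,-.0285)),('talc',(45,90),.081,(.6295,.168)),('blue',(105,128),.07,(.475,.2525))): print(nm,lid(c,hr,h,p,zr=h-.025))
    for nm,p,zl in(('glue',(.514,.372),.09),('bottle',(.645,.07),.08)):
        m=(P[...,2]>zl)&(P[...,2]<.13)&(np.hypot(P[...,0]-p[0],P[...,1]-p[1])<.04);print(nm,P[m].mean(0).round(4),m.sum())
a=cap('top')['frame'][140:250,180:380];b=cap('scene')['frame'][90:220,240:440]
cv2.imwrite('pics/crop8.png',cv2.resize(np.vstack([a,b])[:,:,::-1],None,fx=2.4,fy=2.4))
E
```

```text
t 23.75 pos [0.6296 0.1682 0.0506] w 0.999 gf 0.0 F [-0.3 -0.1 -0.7]
t 25.0833 pos [0.3545 0.1101 0.2011] w 1.001 gf 0.0 F [ 0.8 -1.3 -0.4]
top
tin (array([ 0.6645, -0.0285]), array([ 0.6654, -0.0281]), array([334.6, 163.3]), 202)
talc (array([0.6291, 0.1704]), array([0.6311, 0.1693]), array([276.2, 172.1]), 189)
blue (array([0.4754, 0.252 ]), array([0.4765, 0.2534]), array([251.9, 217.8]), 302)
glue [0.5111 0.3729 0.103 ] 69
bottle [0.644  0.0736 0.0957] 56
scene
tin (array([ 0.6622, -0.0255]), array([ 0.6621, -0.0252]), array([367.1, 184. ]), 254)
talc (array([0.6283, 0.1709]), array([0.6279, 0.1686]), array([321.2, 142.1]), 179)
blue (array([0.4735, 0.2527]), array([0.4722, 0.2514]), array([260.7, 144.7]), 253)
glue [0.5082 0.37   0.1009] 77
bottle [0.6402 0.0702 0.0929] 96
```

View pics/crop8.png

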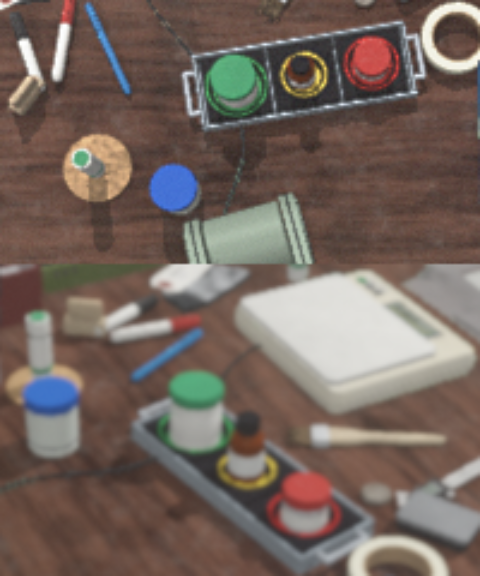

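Everything stands upright in place: pot, bottle and tin in the green, yellow and red wells (all within about 4 mm of the axis), and the glue stick near the mat's centre. The blue pot hasn't moved. Handing in.

```bash
python3 -c "
from station import arm
print(arm.job_done())"
```

```text
the job is handed in; nothing more can be done
None
```

I handed the job in at about 25 s: by the last camera check the bottle, tin and talc pot stand upright on the floors of their yellow, red and green wells, the glue stick stands on the cork mat, and the blue-lidded pot has not moved; the interface gave no verdict.

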